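# Clear the bottle board to get the block plane out of the drawer

## Robot

A 6-joint arm with a two-finger parallel gripper is mounted at the origin on a cart in front of the work surface, level with it; the furniture and walls round the work are solid. World frame = base frame: x ahead of the robot, y to its left, z up, the work surface at z = 0. Lengths are in m, angles in rad, forces in N, time in s.
With the tool pointing down it reaches from about 0.425 to 0.95 m from the base axis. Payload 3.5 kg.
Tool frame: the origin (TCP) lies on the centre line of the jaws, within the pads' length; the fingertips stand 17 mm ahead of it and the grasp point (between the pads) lies 2 mm behind it; z points along the fingers, y is the line along which they close (so a half turn about z gives the same grasp; the last joint's range is limited). The gripper opens to 85 mm and grips with 20 to 120 N. Pads are 22 mm wide; open, the fingers measure 114 mm over their backs; the gripper's body (76 mm by 85 mm) begins 54 mm behind the grasp point. The pads swing forward as they close: fully open they stand 13 mm farther back than shut.
Start: joints at [1.08, 0.286, 1.577, -0, 1.279, -0.15], TCP at [0.226, 0.636, 0.248] pointing down, gripper open.
Joint ranges: [-2.77, 2.77], [-0.9, 2.22], [0.21, 2.48], [-1.53, 4.67], [0.24, 2.81], [-2.84, 2.84]. Speed limits (rad/s): [2.79, 2.79, 3.14, 3.14, 3.14, 3.14].

## Interface

Orientations are given as a unit quaternion [x, y, z, w].
In Python, from plant import ctrl gives the robot as it stands. The module is installed in compiled form; this text tells all that it offers.
- The arm moves only by the tool drive_tool, never from a script. Its argument "moves" is a list of rows, each a list of 3 entries, a list of its own where there are three numbers: the turn, a rotation vector about the tool's x, y, z in rad, then the shift along the tool's x, y, z in m, then the finger opening in m, from 0 to 0.0854. A call has 1 to 5 rows; each row shifts and turns the commanded pose from where the row before left it, along the tool's axes as they then stand; what a row does not reach is not made up. A row lasts 1/8 s, in which the tool goes at most 62.5 mm and 10.7 degrees, less where a joint would pass 70% of its speed; a pose out of reach is approached as far as the arm can. A call with a gripper value outside its range is refused whole. The fingers move at their own pace and stop on an object; "grip_force" is the grip in N (left out, the last holds). Time passes only in rows, so rows that do not move let the fingers close. It gives the time, the measured TCP pose, the force, the opening and the grip force at its end, in the units of the state.
- ctrl.get_state(): the state, without advancing time (a new reading comes with each control period).
- ctrl.read_camera(name): name is "scene" or "side" or "wrist"; returns a dict with "image" (480x640x3 uint8, red, green, blue), "fx", "fy", "cx", "cy" (pixels), "dist" ([k1, k2, p1, p2, k3] as OpenCV has them; the pictures are not rectified), "R" (3x3) and "t" (3): a world point X has camera coordinates R X + t. Camera axes: x right, y down, z forward; pixel columns grow to the right and rows downward; lengths in m; the calibration is good to about 2 mm. A picture is of the moment at which its call begins. There is no depth.
- ctrl.sign_off(): hands the job in; it is judged then, once.
The state is a dict: "time": time; "qpos": joint angles; "dq": joint speeds; "joint_efforts": joint torques, N m; "eef_pos": TCP position; "tcp_rot": TCP orientation; "contact_force": force on the tool from outside, world axes, zero at the start; "wrist_torque": the same for the moment, N m; "opening": opening from 0.0 (shut) to 1.0 (fully open); "finger_force": force on a finger pad.
Only numpy, scipy, OpenCV 4.12 (cv2) and the standard library are available. Lean on these libraries where they do the work, as an engineer would, in place of code of your own. Each camera call takes 0.05 s, during which the arm holds its last target. There are 200 camera calls.

## Task

The drawer is caught behind the bottle, the spray bottle and the jar that stand on the bottle board. Stand all three upright in the steel drip tray first; then pull the drawer out, take out the block plane and lay it sole down inside the cork-lined plane tray. Push the drawer fully shut and stand the bottle, the spray bottle and the jar back on the board, each upright in the very pocket it came from.

Things in the scene. Friction and masses are not known exactly. Their poses are not given: they have to be found in the camera images.
- bottle_mid (a point): tall bottle with dark label, silver-white shoulder and white screw cap, 166 mm tall, 0.24 kg: straight and 51 mm wide up to 120 mm above its foot, then a sloping shoulder, and on top a cap 28 mm wide and 17 mm high. The point is on its axis, half-way up (83 mm above its foot); z along its axis, up. It starts upright in one of the board's pockets
- sprayer_mid (a point): slim dark pump spray bottle with a white head, 129 mm tall, 0.09 kg: body 37 mm wide up to 72 mm above its foot, then a shoulder, a round collar 21 mm wide from 93 to 110 mm and a round head 17 mm wide from there to the top. The point is on its axis, half-way up (64.5 mm above its foot); z up. It starts upright in one of the board's pockets
- jar_mid (a point): squat white plastic jar with its lid on (lid and jar are one piece here), 58 mm diameter, 54 mm tall, 0.11 kg; the point is on its axis, half-way up (27 mm above its foot); z up. It starts upright in one of the board's pockets
- plane_mid (a point): small block plane, sole down in the front of the drawer: 42 mm wide along its x, 160 mm long along its y, 57 mm high, 0.68 kg; the point is over the middle of the sole, 28.5 mm above it; z up. Its upright cheeks, 42 mm apart over their outsides, reach 35 mm above the sole at mid-length; between them a red lever rises to 57 mm. Grip it across the cheeks, about 25 to 30 mm above the sole
- drawer (a joint): how far the drawer is pulled out, in m: 0 shut, 0.17 fully out; starts partly out, slides with a few N and stays where left. Front panel 12 mm thick, 278 mm wide, from 20 to 82 mm above the bench (it passes over the bottle board); drawer floor at 26 mm, side walls to 62 mm. The front space, where the plane lies, is 130 mm deep and 236 mm wide. The drawer unit's top is at 98 mm
- drawer_handle (a point): middle of the drawer's steel bar handle: a level round bar 10 mm thick, 100 mm long along y, 66 mm above the bench, its centre line 35 mm in front of the front panel. The drawer opens along this frame's -x (towards the robot) and shuts along +x; the frame travels with the drawer. With the drawer shut the handle clears the pockets' centre line by over 120 mm
- bottle_board: plywood board 90 x 290 mm, 14 mm thick, fixed on the bench in front of the drawer; origin at the centre of its underside, z up. Three round pockets, 72 mm diameter and 8 mm deep (their floor 6 mm above the bench), lie at y = -100, 0 and +100 mm in this frame, x = 0; each of the three containers starts in one of them, in any order
- drip_tray_floor (a point): centre of the inner floor of a shallow steel tray fixed on the bench at the left: inside 286 mm along its x by 108 mm along its y, rim 10 mm above the floor, floor 4 mm above the bench; z up
- plane_tray_floor (a point): centre of the cork floor of a dark wooden tray fixed on the bench at the right: inside 66 mm along its x by 194 mm along its y, rim 5 mm above the floor, floor 10 mm above the bench; z up. The plane lies in it lengthwise, either way round

How it is judged:
By the outcome, as a careful person would: the job done as asked, in the order asked, and still so for the second after the job is handed in, with the robot touching nothing.
It also fails if it takes over 152 s, if anything falls off the work surface, if the arm or the gripper's body presses on something with over 40 N, if the wrist force passes 120 N, or if a joint passes its speed limit or range.

## Working session

There is one attempt and no reset: what is moved stays moved. The work goes in short steps, Python scripts to look and compute and a tool call to move; the robot and the scene stay as the last step left them, time stands still between calls to the robot, and variables do not carry over. Pictures are saved under pics/ and viewed, at most 14 in all, crops included, and the job is handed in when it is done.

Besides the shell and the picture viewer there is one more tool, called after "Call:" in YAML: its name, and indented under it one key for each argument. drive_tool: Moves the arm, as the interface text tells. Its arguments: {"type":"object","properties":{"moves":{"type":"array","items":{"type":"array"}},"grip_force":{"type":"number"}},"required":["moves"]}

```bash
mkdir -p pics; cat > h.py <<'E'
import numpy as np, cv2, json
from plant import ctrl
from scipy.spatial.transform import Rotation as Ro
def shot(name,fn=None):
    c=ctrl.read_camera(name); 
    if fn: cv2.imwrite('pics/'+fn,c['image'][:,:,::-1])
    return c
def K(c): return np.array([[c['fx'],0,c['cx']],[0,c['fy'],c['cy']],[0,0,1.]])
def ray(c,uv):
    p=cv2.undistortPoints(np.array([[uv]],float),K(c),np.array(c['dist'],float))[0,0]
    R=np.array(c['R']);t=np.array(c['t']); return -R.T@t, R.T@np.array([p[0],p[1],1])
def onz(c,uv,z):
    o,d=ray(c,uv); return o+d*(z-o[2])/d[2]
def proj(c,X):
    R=np.array(c['R']); return cv2.projectPoints(np.array(X,float).reshape(-1,1,3),cv2.Rodrigues(R)[0],np.array(c['t'],float),K(c),np.array(c['dist'],float))[0][:,0]
def st():
    s=ctrl.get_state(); print(round(s['time'],2),np.round(s['eef_pos'],4),np.round(s['tcp_rot'],4),'q',np.round(s['qpos'],3),'F',np.round(s['contact_force'],1),s['opening'],s['finger_force']); return s
E
python3 - <<'E'
from h import *
s=st()
for n in ['scene','side','wrist']:
    c=shot(n,n+'0.png'); np.save(n+'0.npy',c,allow_pickle=True)
    print(n,np.round(-np.array(c['R']).T@c['t'],3),np.round(np.array(c['R'])[2],2))
E
```

```text
0.0 [0.2253 0.6356 0.2469] [ 1.696e-01  9.855e-01 -1.100e-03 -4.000e-04] q [ 1.08   0.287  1.578  0.     1.279 -0.15 ] F [ 0.7  0.4 -0.4] 0.9991678432284263 0.0
scene [ 0.217 -0.694  0.672] [ 0.38  0.72 -0.58]
side [0.502 1.236 0.959] [ 0.05 -0.81 -0.58]
wrist [0.161 0.659 0.373] [ 0.26 -0.09 -0.96]
```

View pics/scene0.png

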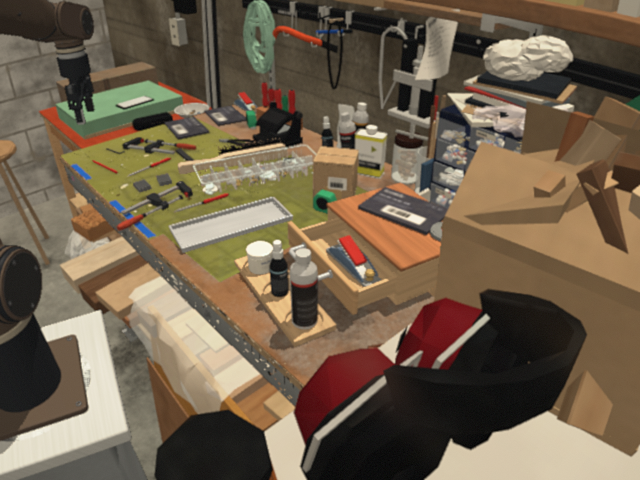

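View pics/side0.png

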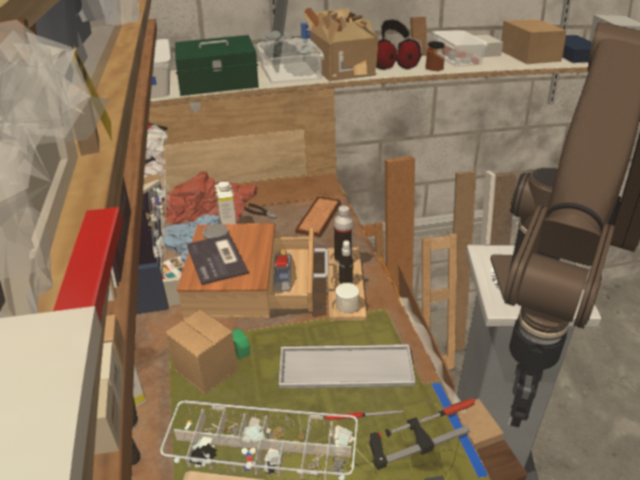

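The scene view shows the jar at (259,257), sprayer at (279,268), bottle at (304,290), drip tray around (230,222) and the plane in the open drawer at (352,258). In the side view the drip tray is at (346,365) and the plane tray at (318,215). I'll enlarge both.

```bash
python3 - <<'E'
import cv2,numpy as np
a=cv2.imread('pics/scene0.png')[185:350,160:450]; b=cv2.imread('pics/side0.png')[180:400,160:430]
a=cv2.resize(a,None,fx=2.75,fy=2.75,interpolation=cv2.INTER_CUBIC); cv2.imwrite('pics/sc1.png',a)
b=cv2.resize(b,None,fx=2.7,fy=2.7,interpolation=cv2.INTER_CUBIC); cv2.imwrite('pics/si1.png',b)
E
```

```text
(no output)
```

View pics/sc1.png

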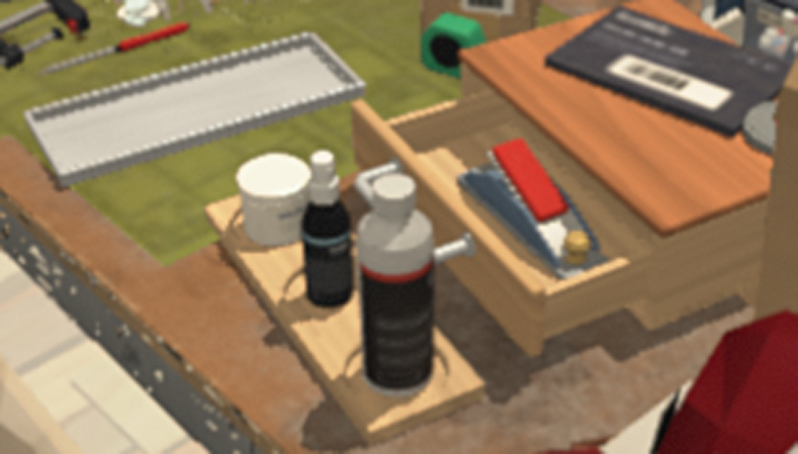

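View pics/si1.png

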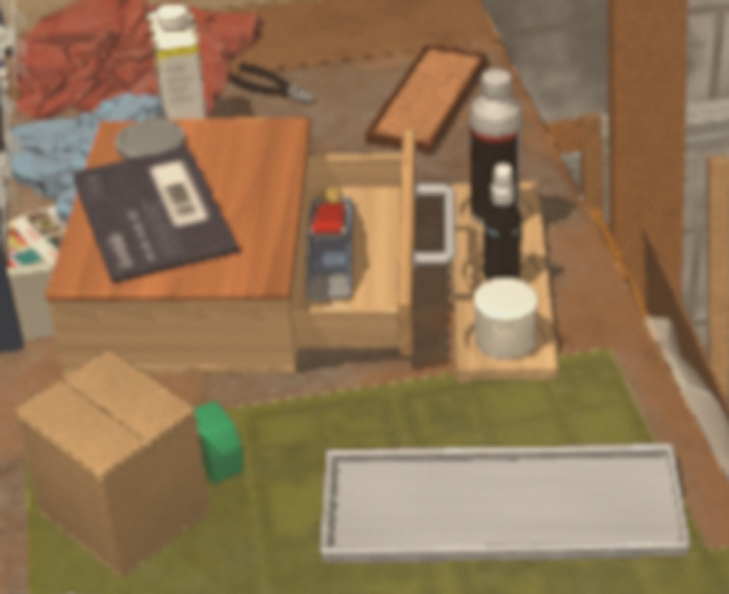

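Scene crop: cap tops at jar (275,175), sprayer (321,158), bottle (395,187). Side crop: the same at (505,303), (503,170), (496,77), the plane tray corners near (432,46), (486,52), (424,150), (369,138), and the handle bar at x≈450, y 190–258.

```bash
python3 - <<'E'
from h import *
sc=np.load('scene0.npy',allow_pickle=True).item(); si=np.load('side0.npy',allow_pickle=True).item()
A=lambda u,v,z: np.round(onz(sc,(160+u/2.75,185+v/2.75),z),3)
B=lambda u,v,z: np.round(onz(si,(160+u/2.7,180+v/2.7),z),3)
print('jar',A(275,175,.06),B(505,303,.06))
print('spr',A(321,158,.135),B(503,170,.135))
print('bot',A(395,187,.172),B(496,77,.172))
print('drip',[A(*p,.014)[:2] for p in[(28,115),(315,35),(365,88),(65,180)]],[B(*p,.014)[:2] for p in[(330,452),(680,448),(687,553),(323,555)]])
print('ptray',[B(*p,.015)[:2] for p in[(432,46),(486,52),(424,150),(369,138)]])
print('board',[A(*p,.014)[:2] for p in[(207,210),(370,440),(483,385)]],[B(*p,.014)[:2] for p in[(455,183),(537,183),(557,375),(455,372)]])
print('panel',[A(*p,.082)[:2] for p in[(355,105),(543,290)]],[B(*p,.082)[:2] for p in[(408,130),(408,350)]])
print('handle',[A(*p,.066)[:2] for p in[(370,180),(470,243)]],[B(*p,.066)[:2] for p in[(452,260),(447,188)]])
print('plane',[A(*p,.057)[:2] for p in[(513,145),(550,215)]],[B(*p,.035)[:2] for p in[(312,200),(352,200),(310,295),(350,298)]])
s=ctrl.get_state();print(Ro.from_quat(s['tcp_rot']).as_matrix().round(3))
E
```

```text
jar [0.498 0.124 0.06 ] [0.495 0.141 0.06 ]
spr [0.5   0.028 0.135] [0.499 0.04  0.135]
bot [ 0.509 -0.073  0.172] [ 0.506 -0.064  0.172]
drip [array([0.353, 0.376]), array([0.643, 0.389]), array([0.645, 0.276]), array([0.358, 0.26 ])] [array([0.642, 0.288]), array([0.346, 0.276]), array([0.349, 0.394]), array([0.637, 0.403])]
ptray [array([ 0.584, -0.393]), array([ 0.519, -0.38 ]), array([ 0.583, -0.17 ]), array([ 0.644, -0.192])]
board [array([0.451, 0.165]), array([ 0.463, -0.125]), array([ 0.554, -0.114])] [array([ 0.548, -0.111]), array([ 0.462, -0.112]), array([0.448, 0.185]), array([0.539, 0.183])]
panel [array([0.582, 0.156]), array([ 0.599, -0.113])] [array([ 0.595, -0.107]), array([0.577, 0.233])]
handle [array([0.558, 0.076]), array([ 0.589, -0.028])] [array([0.545, 0.087]), array([ 0.553, -0.028])]
plane [array([0.687, 0.078]), array([ 0.665, -0.016])] [array([ 0.69 , -0.048]), array([ 0.65 , -0.049]), array([0.676, 0.104]), array([0.639, 0.107])]
[[-0.942  0.334 -0.001]
 [ 0.334  0.942 -0.002]
 [ 0.    -0.002 -1.   ]]
```

Call:
drive_tool:
  moves:
    - [[0,0,0],[-0.042,-0.0435,-0.009],0.08]
    - [[0,0,0],[-0.042,-0.0435,-0.009],0.08]
    - [[0,0,0],[-0.042,-0.0435,-0.009],0.08]
    - [[0,0,0],[-0.042,-0.0435,-0.009],0.08]
    - [[0,0,0],[-0.042,-0.0435,-0.009],0.08]

```text
time: 0.78
eef_pos: [0.3511, 0.3591, 0.2933]
tcp_rot: [0.169, 0.986, -0.0, 0.0]
contact_force: [1.0, 1.2, 0.3]
opening: 0.937
finger_force: 0.0
```

Call:
drive_tool:
  moves:
    - [[0,0,0],[-0.042,-0.0435,0],0.08]
    - [[0,0,0],[-0.042,-0.0435,0],0.08]
    - [[0,0,0],[-0.042,-0.0435,0],0.08]
    - [[0,0,0],[-0.042,-0.0435,0],0.08]
    - [[0,0,0],[-0.042,-0.0435,0],0.08]

```text
time: 1.4
eef_pos: [0.4763, 0.0839, 0.2933]
tcp_rot: [0.17, 0.986, 0.0, 0.0]
contact_force: [0.6, 0.7, 0.1]
opening: 0.938
finger_force: 0.0
```

Call:
drive_tool:
  moves:
    - [[0,0,0],[-0.042,-0.0435,0],0.08]
    - [[0,0,0.176],[0,0,0],0.08]
    - [[0,0,0.176],[0,0,0],0.08]
    - [[0,0,0.176],[0,0,0],0.08]
    - [[0,0,0.176],[0,0,0],0.08]

```text
time: 2.02
eef_pos: [0.5008, 0.0307, 0.2929]
tcp_rot: [0.502, 0.865, -0.0, -0.0]
contact_force: [0.0, -0.3, -0.0]
opening: 0.936
finger_force: 0.0
```

Call:
drive_tool:
  moves:
    - [[0,0,0.176],[0,0,0],0.08]
    - [[0,0,0.176],[0,0,0],0.08]
    - [[0,0,0.174],[0,0,0],0.08]
    - [[0,0,0],[0,0,0],0.08]
    - [[0,0,0],[0,0,0],0.08]

```text
time: 2.65
eef_pos: [0.501, 0.0308, 0.2932]
tcp_rot: [0.706, 0.708, -0.0, -0.0]
contact_force: [0.6, 0.1, -0.2]
opening: 0.938
finger_force: 0.0
```

```bash
python3 - <<'E'
from h import *
s=st(); c=shot('wrist','w1.png'); np.save('w1.npy',c,allow_pickle=True)
print(Ro.from_quat(s['tcp_rot']).as_matrix().round(3))
for p in [(.497,.13,.06),(.5,.034,.135),(.507,-.068,.172)]: print(proj(c,p))
E
```

```text
2.65 [0.501  0.0308 0.2932] [ 7.062e-01  7.080e-01 -1.000e-04 -1.000e-04] q [-0.141 -0.136  1.943 -0.     1.335 -0.143] F [ 0.6  0.1 -0.2] 0.93846739807082 0.0
[[-0.003  1.    -0.   ]
 [ 1.     0.003  0.   ]
 [ 0.    -0.    -1.   ]]
[[314.40300656  83.91398364]]
[[317.40164338 216.29498688]]
[[327.00436024 371.01063347]]
```

View pics/w1.png

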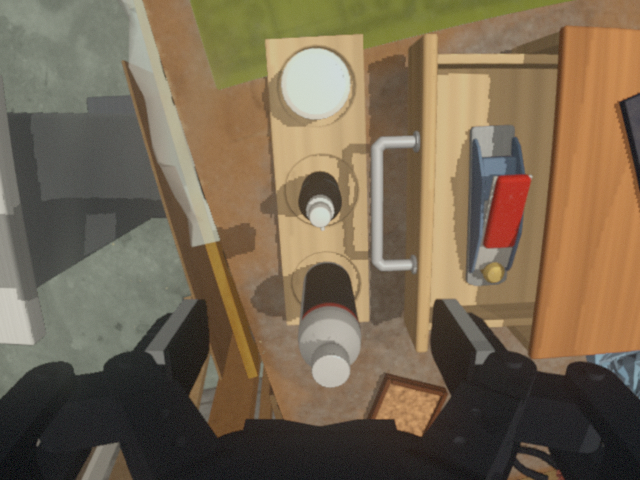

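The wrist view shows the jar lid centre at (315,83), sprayer head at (320,217), bottle cap at (331,364), the board from (265,38)/(363,36) to (286,325)/(369,320), the handle at x≈378 (y 137–270), and the plane at (496,205) with its lever.

```bash
python3 - <<'E'
from h import *
c=np.load('w1.npy',allow_pickle=True).item()
B=lambda u,v,z: np.round(onz(c,(u,v),z),3)[:2]
print('jar',B(315,83,.06),[B(*p,.06) for p in[(279,82),(351,82),(315,48),(315,119)]])
print('spr',B(320,214,.135)); print('bot',B(331,364,.172))
print('board',[B(*p,.014) for p in [(265,39),(363,35),(369,321),(286,325)]])
print('pockets',B(319,189,.014),B(325,285,.014))
print('handle',[B(*p,.066) for p in[(379,142),(379,265)]],'panel',[B(*p,.082) for p in [(425,36),(416,350)]])
print('plane cheeks',[B(*p,.035) for p in[(472,140),(519,140),(468,280),(512,265)]],'ends',B(493,126,.028),B(490,284,.028))
print('ptray',[B(*p,.015) for p in[(387,375),(446,386)]])
E
```

```text
jar [0.497 0.131] [array([0.467, 0.132]), array([0.527, 0.132]), array([0.497, 0.159]), array([0.498, 0.101])]
spr [0.502 0.036]
bot [ 0.51  -0.062]
board [array([0.451, 0.174]), array([0.541, 0.178]), array([ 0.556, -0.111]), array([ 0.465, -0.116])]
pockets [0.501 0.034] [ 0.508 -0.069]
handle [array([0.552, 0.083]), array([ 0.556, -0.027])] panel [array([0.583, 0.165]), array([ 0.593, -0.106])]
plane cheeks [array([0.643, 0.084]), array([0.689, 0.085]), array([ 0.653, -0.055]), array([ 0.697, -0.039])] ends [0.665 0.098] [ 0.68  -0.062]
ptray [array([ 0.58, -0.18]), array([ 0.65 , -0.196])]
```

Call:
drive_tool:
  moves:
    - [[0,0,0],[0.05,-0.002,0.02],0.08]
    - [[0,0,0],[0.05,-0.002,0.02],0.08]
    - [[0,0,0],[0,0,0.055],0.08]
    - [[0,0,0],[0,0,0.055],0.08]
    - [[0,0,0],[0,0,0.055],0.08]

```text
time: 3.32
eef_pos: [0.4972, 0.1311, 0.0871]
tcp_rot: [0.706, 0.708, 0.0, 0.0]
contact_force: [0.5, 0.4, 0.1]
opening: 0.939
finger_force: 0.0
```

Call:
drive_tool:
  moves:
    - [[0,0,0],[0,0,0.03],0.08]
    - [[0,0,0],[0,0,0.018],0.08]
    - [[0,0,0],[0,0,0],0.05]
    - [[0,0,0],[0,0,0],0.05]
    - [[0,0,0],[0,0,0],0.05]
  grip_force: 30

```text
time: 3.95
eef_pos: [0.4982, 0.1308, 0.0418]
tcp_rot: [0.707, 0.707, 0.001, 0.001]
contact_force: [-0.1, -0.1, -2.1]
opening: 0.652
finger_force: 32.0
```

Call:
drive_tool:
  moves:
    - [[0,0,0],[0,0,0],0.05]
    - [[0,0,0],[0,0,-0.02],0.05]
    - [[0,0,0],[0,0,-0.03],0.05]

```text
time: 4.32
eef_pos: [0.4961, 0.1307, 0.0901]
tcp_rot: [0.707, 0.707, -0.001, -0.001]
contact_force: [1.1, 0.6, -1.2]
opening: 0.654
finger_force: 32.3
```

Call:
drive_tool:
  moves:
    - [[0,0,0],[0.052,0,-0.01],0.05]
    - [[0,0,0],[0.052,0,0],0.05]
    - [[0,0,0],[0.04,0.04,0],0.05]
    - [[0,0,0],[0.04,0.04,0],0.05]
    - [[0,0,0],[0.022,0.015,0],0.05]

```text
time: 4.95
eef_pos: [0.594, 0.3388, 0.1009]
tcp_rot: [0.707, 0.707, 0.001, 0.0]
contact_force: [0.2, -1.0, -1.1]
opening: 0.657
finger_force: 32.5
```

Call:
drive_tool:
  moves:
    - [[0,0,0],[0,0,0.03],0.05]
    - [[0,0,0],[0,0,0.022],0.05]
    - [[0,0,0],[0,0,0.008],0.05]
    - [[0,0,0],[0,0,0],0.05]

```text
time: 5.45
eef_pos: [0.5919, 0.3364, 0.0404]
tcp_rot: [0.707, 0.707, -0.0, -0.0]
contact_force: [0.7, -0.6, -1.4]
opening: 0.656
finger_force: 32.5
```

```bash
python3 - <<'E'
from h import *
s=st(); c=shot('wrist','w2.png'); np.save('w2.npy',c,allow_pickle=True)
E
```

```text
5.45 [0.5919 0.3364 0.0404] [ 7.072e-01  7.070e-01 -1.000e-04 -1.000e-04] q [ 0.368  0.523  1.673 -0.     0.946  0.368] F [ 0.7 -0.6 -1.4] 0.6559260248700656 32.46473954350222
```

View pics/w2.png

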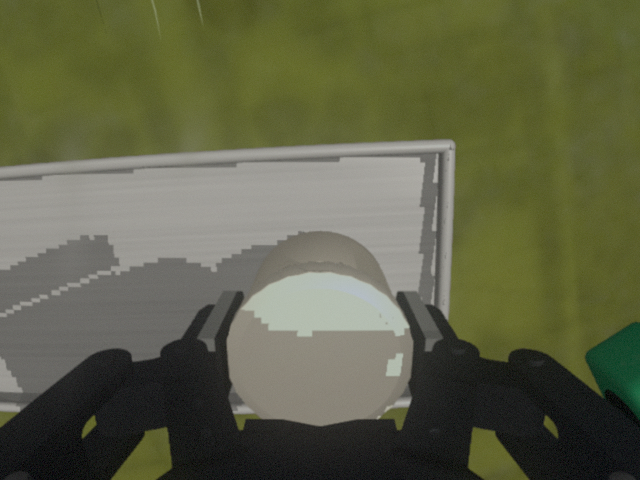

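The wrist view shows the jar held over the tray's far end, the tray's rim corner at (453,145), left rim at (0,172), and near rim at about (230,408).

```bash
python3 - <<'E'
from h import *
c=np.load('w2.npy',allow_pickle=True).item()
B=lambda u,v,z: np.round(onz(c,(u,v),z),3)[:2]
print([B(*p,.014) for p in [(453,144),(0,172),(235,408),(447,300)]])
E
```

```text
[array([0.642, 0.397]), array([0.466, 0.389]), array([0.554, 0.282]), array([0.645, 0.335])]
```

Call:
drive_tool:
  moves:
    - [[0,0,0],[0,0,0.003],0.05]
    - [[0,0,0],[0,0,0],0.05]

```text
time: 5.75
eef_pos: [0.5928, 0.3369, 0.0391]
tcp_rot: [0.707, 0.707, 0.001, 0.0]
contact_force: [-2.8, -1.0, 4.4]
opening: 0.654
finger_force: 32.8
```

Call:
drive_tool:
  moves:
    - [[0,0,0],[0,0,0],0.075]
    - [[0,0,0],[0,0,0],0.075]
    - [[0,0,0],[0,0,-0.045],0.075]
    - [[0,0,0],[0,0,-0.06],0.075]
    - [[0,0,0],[-0.02,0,-0.035],0.075]

```text
time: 6.38
eef_pos: [0.5932, 0.3179, 0.1811]
tcp_rot: [0.707, 0.708, 0.002, 0.001]
contact_force: [-0.5, -0.4, 0.4]
opening: 0.878
finger_force: 0.0
```

Call:
drive_tool:
  moves:
    - [[0,0,0],[-0.057,-0.018,0],0.075]
    - [[0,0,0],[-0.057,-0.018,0],0.065]
    - [[0,0,0],[-0.057,-0.018,0],0.055]
    - [[0,0,0],[-0.055,-0.018,0],0.055]
    - [[0,0,0],[-0.055,-0.018,0],0.055]

```text
time: 7.0
eef_pos: [0.5013, 0.0342, 0.1772]
tcp_rot: [0.707, 0.707, 0.0, 0.0]
contact_force: [0.3, -0.6, 0.5]
opening: 0.645
finger_force: 0.0
```

```bash
python3 - <<'E'
from h import *
s=st()
E
```

```text
7.0 [0.5013 0.0342 0.1772] [7.070e-01 7.072e-01 1.000e-04 3.000e-04] q [-0.134 -0.025  2.058 -0.     1.108 -0.134] F [ 0.3 -0.6  0.5] 0.6449447605074045 0.0
```

Call:
drive_tool:
  moves:
    - [[0,0,0],[0.001,0.001,0.04],0.055]
    - [[0,0,0],[0,0,0.019],0.055]
    - [[0,0,0],[0,0,0],0.012]
    - [[0,0,0],[0,0,0],0.012]
    - [[0,0,0],[0,0,0],0.012]
  grip_force: 30

```text
time: 7.62
eef_pos: [0.5039, 0.0369, 0.1194]
tcp_rot: [0.707, 0.707, 0.001, 0.001]
contact_force: [0.7, -0.4, -0.6]
opening: 0.233
finger_force: 29.8
```

Call:
drive_tool:
  moves:
    - [[0,0,0],[0,0,0],0.012]
    - [[0,0,0],[0,0,0],0.012]

```text
time: 7.88
eef_pos: [0.5036, 0.0369, 0.119]
tcp_rot: [0.707, 0.707, 0.0, 0.001]
contact_force: [-0.5, 0.3, 1.4]
opening: 0.23
finger_force: 30.0
```

Call:
drive_tool:
  moves:
    - [[0,0,0],[0,0,-0.02],0.012]
    - [[0,0,0],[0,0,-0.04],0.012]

```text
time: 8.12
eef_pos: [0.5014, 0.037, 0.1769]
tcp_rot: [0.707, 0.707, -0.002, -0.002]
contact_force: [0.2, -1.1, -0.0]
opening: 0.239
finger_force: 29.8
```

Call:
drive_tool:
  moves:
    - [[0,0,0],[0.06,-0.001,0],0.012]
    - [[0,0,0],[0.06,-0.001,0],0.012]
    - [[0,0,0],[0.06,-0.001,0],0.012]
    - [[0,0,0],[0.06,-0.001,0],0.012]
    - [[0,0,0],[0.058,-0.001,0],0.012]

```text
time: 8.75
eef_pos: [0.4977, 0.3368, 0.1784]
tcp_rot: [0.707, 0.707, 0.0, 0.0]
contact_force: [0.9, -0.2, -0.7]
opening: 0.23
finger_force: 29.9
```

Call:
drive_tool:
  moves:
    - [[0,0,0],[0,0,0],0.012]
    - [[0,0,0],[0,0,0.03],0.012]
    - [[0,0,0],[0,0,0.024],0.012]
    - [[0,0,0],[0,0,0.009],0.012]
    - [[0,0,0],[0,0,0],0.012]

```text
time: 9.38
eef_pos: [0.4987, 0.3344, 0.1166]
tcp_rot: [0.707, 0.707, 0.0, 0.0]
contact_force: [-0.1, -0.7, 2.5]
opening: 0.234
finger_force: 31.0
```

Call:
drive_tool:
  moves:
    - [[0,0,0],[0,0,0],0.055]
    - [[0,0,0],[0,0,0],0.055]
    - [[0,0,0],[0,0,-0.05],0.055]
    - [[0,0,0],[0,0,-0.052],0.08]
    - [[0,0,0],[-0.057,0.0015,0],0.08]

```text
time: 10.0
eef_pos: [0.5025, 0.2802, 0.2239]
tcp_rot: [0.705, 0.709, 0.006, 0.003]
contact_force: [0.2, -0.9, 0.3]
opening: 0.94
finger_force: 0.0
```

Call:
drive_tool:
  moves:
    - [[0,0,0],[-0.057,0.0015,0],0.08]
    - [[0,0,0],[-0.057,0.0015,0],0.08]
    - [[0,0,0],[-0.057,0.0015,0],0.08]
    - [[0,0,0],[-0.057,0.0015,0],0.08]
    - [[0,0,0],[-0.057,0.0015,0],0.08]

```text
time: 10.62
eef_pos: [0.5068, -0.0091, 0.2175]
tcp_rot: [0.707, 0.707, 0.0, 0.0]
contact_force: [0.8, -0.3, 0.1]
opening: 0.937
finger_force: 0.0
```

Call:
drive_tool:
  moves:
    - [[0,0,0],[-0.058,0.0015,0],0.08]
    - [[0,0,0],[0,0,0],0.08]

```text
time: 10.88
eef_pos: [0.5085, -0.0687, 0.2175]
tcp_rot: [0.709, 0.705, -0.0, 0.0]
contact_force: [0.1, 0.9, -0.2]
opening: 0.934
finger_force: 0.0
```

Call:
drive_tool:
  moves:
    - [[0,0,0],[0,0,0.045],0.08]
    - [[0,0,0],[0,0,0.035],0.08]
    - [[0,0,0],[0,0,0.015],0.08]
    - [[0,0,0],[0,0,0],0.04]
    - [[0,0,0],[0,0,0],0.04]
  grip_force: 40

```text
time: 11.5
eef_pos: [0.5097, -0.0652, 0.1241]
tcp_rot: [0.707, 0.707, 0.001, 0.001]
contact_force: [-0.9, 1.0, -2.0]
opening: 0.562
finger_force: 41.5
```

Call:
drive_tool:
  moves:
    - [[0,0,0],[0,0,0],0.04]
    - [[0,0,0],[0,0,0],0.04]

```text
time: 11.75
eef_pos: [0.5097, -0.0655, 0.124]
tcp_rot: [0.707, 0.707, 0.001, 0.001]
contact_force: [0.2, 0.8, 3.3]
opening: 0.563
finger_force: 42.1
```

Call:
drive_tool:
  moves:
    - [[0,0,0],[0,0,-0.02],0.04]
    - [[0,0,0],[0,0,-0.04],0.04]

```text
time: 12.0
eef_pos: [0.5063, -0.0646, 0.18]
tcp_rot: [0.707, 0.707, -0.002, -0.003]
contact_force: [0.2, -0.1, -3.4]
opening: 0.562
finger_force: 42.5
```

Call:
drive_tool:
  moves:
    - [[0,0,0],[0.056,-0.015,-0.005],0.04]
    - [[0,0,0],[0.056,-0.015,-0.005],0.04]
    - [[0,0,0],[0.056,-0.015,0],0.04]
    - [[0,0,0],[0.056,-0.015,0],0.04]
    - [[0,0,0],[0.056,-0.015,0],0.04]

```text
time: 12.62
eef_pos: [0.4322, 0.2163, 0.1918]
tcp_rot: [0.707, 0.707, -0.0, -0.0]
contact_force: [1.3, -0.4, -3.7]
opening: 0.57
finger_force: 42.0
```

Call:
drive_tool:
  moves:
    - [[0,0,0],[0.056,-0.015,0],0.04]
    - [[0,0,0],[0.056,-0.015,0],0.04]
    - [[0,0,0],[0.002,0,0.02],0.04]
    - [[0,0,0],[0,0,0.03],0.04]
    - [[0,0,0],[0,0,0.015],0.04]

```text
time: 13.25
eef_pos: [0.4018, 0.3281, 0.1248]
tcp_rot: [0.707, 0.707, -0.002, -0.001]
contact_force: [0.7, 0.6, -3.8]
opening: 0.562
finger_force: 42.2
```

Call:
drive_tool:
  moves:
    - [[0,0,0],[0,0,0.003],0.04]
    - [[0,0,0],[0,0,0.003],0.04]

```text
time: 13.5
eef_pos: [0.4044, 0.3289, 0.1221]
tcp_rot: [0.707, 0.707, 0.001, 0.0]
contact_force: [0.7, 0.6, -2.5]
opening: 0.559
finger_force: 42.2
```

Call:
drive_tool:
  moves:
    - [[0,0,0],[0,0,0.002],0.04]
    - [[0,0,0],[0,0,0],0.075]
    - [[0,0,0],[0,0,0],0.075]
    - [[0,0,0],[0,0,-0.045],0.075]
    - [[0,0,0],[0,0,-0.045],0.06]

```text
time: 14.12
eef_pos: [0.4034, 0.3286, 0.2102]
tcp_rot: [0.707, 0.707, -0.0, -0.0]
contact_force: [0.8, 0.9, 0.3]
opening: 0.705
finger_force: 0.0
```

Call:
drive_tool:
  moves:
    - [[0,0,0],[-0.05,0.025,0],0.05]
    - [[0,0,0],[-0.05,0.025,0],0.03]
    - [[0,0,0],[-0.05,0.025,0],0.026]
    - [[0,0,0],[-0.05,0.025,0],0.026]
    - [[0,0,0],[-0.05,0.025,0],0.026]

```text
time: 14.75
eef_pos: [0.5295, 0.077, 0.2099]
tcp_rot: [0.707, 0.707, 0.001, 0.001]
contact_force: [0.1, 0.4, 0.2]
opening: 0.304
finger_force: 0.0
```

Call:
drive_tool:
  moves:
    - [[0,0,-0.045],[0,0,0],0.026]
    - [[0,0,0],[-0.05,0.022,0.04],0.026]
    - [[0,0,0],[0,0,0.03],0.026]
    - [[0,0,0],[0,0,0],0.026]

```text
time: 15.25
eef_pos: [0.5492, 0.0332, 0.1398]
tcp_rot: [0.691, 0.722, -0.002, -0.002]
contact_force: [-0.6, 0.9, -0.1]
opening: 0.306
finger_force: 0.0
```

```bash
python3 - <<'E'
from h import *
s=st(); c=shot('wrist','w3.png'); np.save('w3.npy',c,allow_pickle=True); d=shot('side')
a=cv2.resize(d['image'][160:400,200:480,::-1],None,fx=1.5,fy=1.5)
b=cv2.resize(c['image'][:,:,::-1],(480,360)); cv2.imwrite('pics/m3.png',np.hstack([b,cv2.resize(a,(320,274))[:274] if 0 else cv2.copyMakeBorder(cv2.resize(a,(320,274)),0,86,0,0,0)]))
E
```

```text
15.25 [0.5492 0.0332 0.1398] [ 0.6914  0.7225 -0.0018 -0.0024] q [-0.124  0.133  1.968 -0.     1.046 -0.168] F [-0.6  0.9 -0.1] 0.30562827999671516 0.0
```

View pics/m3.png

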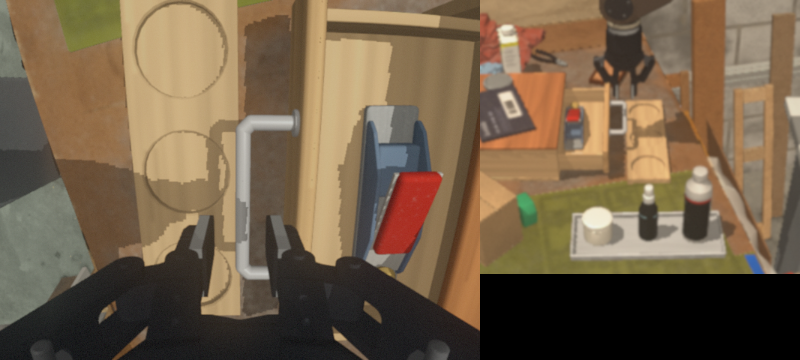

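All three stand upright in the tray. The handle bar runs from (326,167) to (328,367) in the full wrist picture, and the pocket rings are at (241,66) and (249,228).

```bash
python3 - <<'E'
from h import *
c=np.load('w3.npy',allow_pickle=True).item()
B=lambda u,v,z: np.round(onz(c,(u,v),z),3)[:2]
print('handle',[B(*p,.068) for p in [(326,167),(327,330)]],'pockets',B(242,66,.014),B(249,228,.014),'panel front top',[B(*p,.082) for p in[(392,60),(396,300)]])
s=ctrl.get_state();p=proj(c,[s['eef_pos']]);print(p, Ro.from_quat(s['tcp_rot']).as_matrix().round(3))
E
```

```text
handle [array([0.55 , 0.081]), array([ 0.555, -0.006])] pockets [0.499 0.132] [0.504 0.034] panel front top [array([0.576, 0.129]), array([0.587, 0.019])]
[[324.46881955 333.17734569]] [[-0.045  0.999  0.001]
 [ 0.999  0.045 -0.   ]
 [-0.     0.001 -1.   ]]
```

Call:
drive_tool:
  moves:
    - [[0,0,0],[0,0.004,0.03],0.026]
    - [[0,0,0],[0,0,0.03],0.026]
    - [[0,0,0],[0,0,0.014],0.026]
    - [[0,0,0],[0,0,0],0.004]
    - [[0,0,0],[0,0,0],0.004]
  grip_force: 40

```text
time: 15.98
eef_pos: [0.5544, 0.0342, 0.0682]
tcp_rot: [0.691, 0.723, -0.0, -0.001]
contact_force: [-0.2, 1.2, -6.7]
opening: 0.097
finger_force: 38.8
```

Call:
drive_tool:
  moves:
    - [[0,0,0],[0,0,0],0.004]
    - [[0,0,0],[0,-0.01,0],0.004]

```text
time: 16.23
eef_pos: [0.5451, 0.0338, 0.0683]
tcp_rot: [0.691, 0.723, 0.001, 0.0]
contact_force: [1.7, 3.7, -8.5]
opening: 0.098
finger_force: 40.2
```

Call:
drive_tool:
  moves:
    - [[0,0,0],[0,-0.02,0],0.004]
    - [[0,0,0],[0,-0.02,0],0.004]
    - [[0,0,0],[0,-0.02,0],0.004]
    - [[0,0,0],[0,-0.015,0],0.004]
    - [[0,0,0],[0,0,0],0.004]

```text
time: 16.85
eef_pos: [0.4754, 0.031, 0.0685]
tcp_rot: [0.692, 0.722, 0.009, 0.007]
contact_force: [23.4, 9.3, -31.9]
opening: 0.093
finger_force: 39.6
```

Call:
drive_tool:
  moves:
    - [[0,0,0],[0,0.006,0],0.004]
    - [[0,0,0],[0,0,0],0.026]
    - [[0,0,0],[0,0,0],0.026]
    - [[0,0,0],[0,0,-0.03],0.026]
    - [[0,0,0],[0,0,-0.06],0.04]

```text
time: 17.48
eef_pos: [0.4744, 0.0299, 0.158]
tcp_rot: [0.691, 0.723, -0.002, -0.002]
contact_force: [1.6, 0.0, 0.1]
opening: 0.466
finger_force: 0.0
```

Call:
drive_tool:
  moves:
    - [[0,0,0],[0,0,-0.06],0.06]
    - [[0,0,0],[-0.02,0.04,-0.04],0.075]
    - [[0,0,0],[-0.02,0.02,0],0.075]
    - [[0,0,0],[0,0,0],0.075]

```text
time: 17.98
eef_pos: [0.5389, -0.0085, 0.2602]
tcp_rot: [0.692, 0.722, 0.001, 0.001]
contact_force: [0.2, -0.1, 0.5]
opening: 0.877
finger_force: 0.0
```

```bash
python3 - <<'E'
from h import *
s=st(); c=shot('wrist','w4.png'); np.save('w4.npy',c,allow_pickle=True)
E
```

```text
17.98 [ 0.5389 -0.0085  0.2602] [6.917e-01 7.222e-01 5.000e-04 1.500e-03] q [-2.040e-01 -2.600e-02  1.900e+00 -1.000e-03  1.264e+00 -2.470e-01] F [ 0.2 -0.1  0.5] 0.8766750477611782 0.0
```

View pics/w4.png

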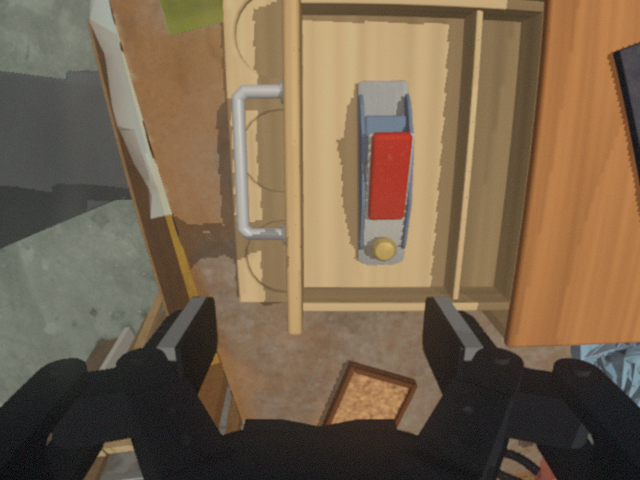

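The drawer is now fully open. The plane's cheek outsides are at about (360,170) and (412,170), its ends at (384,81) and (381,264), and the plane tray's near edge corners at (348,362) and (416,380).

```bash
python3 - <<'E'
from h import *
c=np.load('w4.npy',allow_pickle=True).item()
B=lambda u,v,z: np.round(onz(c,(u,v),z),3)[:2]
print('cheeks',B(360,150,.06),B(412,150,.06),B(360,190,.06),B(411,190,.06),'ends',B(384,81,.04),B(381,264,.04),'lever',B(391,134,.08),B(387,219,.07))
print('sole corners',B(360,82,.03),B(407,81,.03),B(360,262,.03),B(404,263,.03))
print('ptray',B(348,362,.015),B(416,380,.015),'handle',B(241,160,.066),'panel inner',B(301,160,.082))
E
```

```text
cheeks [0.57  0.039] [0.611 0.041] [0.572 0.008] [0.613 0.01 ] ends [0.588 0.094] [ 0.598 -0.061] lever [0.59  0.053] [ 0.594 -0.013]
sole corners [0.569 0.093] [0.608 0.096] [ 0.58  -0.064] [ 0.621 -0.063]
ptray [ 0.577 -0.18 ] [ 0.652 -0.2  ] handle [0.478 0.028] panel inner [0.525 0.032]
```

Call:
drive_tool:
  moves:
    - [[0,0,-0.022],[0,0,0],0.065]
    - [[0,0,0],[0.022,0.053,0.02],0.065]
    - [[0,0,0],[0,0,0.05],0.065]
    - [[0,0,0],[0,0,0.05],0.065]
    - [[0,0,0],[0,0,0],0.065]

```text
time: 18.65
eef_pos: [0.5847, 0.0196, 0.1331]
tcp_rot: [0.683, 0.731, -0.003, -0.005]
contact_force: [0.2, 0.8, -0.1]
opening: 0.76
finger_force: 0.0
```

```bash
python3 - <<'E'
from h import *
s=st()
E
```

```text
18.65 [0.5847 0.0196 0.1331] [ 0.6825  0.7309 -0.0035 -0.0049] q [-0.14   0.218  1.884 -0.     1.052 -0.208] F [ 0.2  0.8 -0.1] 0.7602392688372824 0.0
```

Call:
drive_tool:
  moves:
    - [[0,0,0],[0,0,0],0.065]
    - [[0,0,0],[0,0,0.03],0.065]
    - [[0,0,0],[0,0,0],0.065]

```text
time: 19.02
eef_pos: [0.5891, 0.0185, 0.1093]
tcp_rot: [0.683, 0.73, -0.0, -0.0]
contact_force: [-0.6, -0.7, 1.6]
opening: 0.761
finger_force: 0.0
```

Call:
drive_tool:
  moves:
    - [[0,0,0],[-0.003,0.003,0.03],0.065]
    - [[0,0,0],[0,0,0.02],0.065]
    - [[0,0,0],[0,0,0.008],0.065]
    - [[0,0,0],[0,0,0],0.03]
    - [[0,0,0],[0,0,0],0.03]
  grip_force: 70

```text
time: 19.65
eef_pos: [0.5931, 0.0156, 0.0514]
tcp_rot: [0.683, 0.73, 0.0, 0.001]
contact_force: [-0.6, 1.4, 5.3]
opening: 0.469
finger_force: 74.7
```

Call:
drive_tool:
  moves:
    - [[0,0,0],[0,0,0],0.03]
    - [[0,0,0],[0,0,0],0.03]

```text
time: 19.9
eef_pos: [0.593, 0.0156, 0.0514]
tcp_rot: [0.683, 0.73, 0.0, 0.001]
contact_force: [0.2, 0.2, 2.0]
opening: 0.466
finger_force: 73.8
```

Call:
drive_tool:
  moves:
    - [[0,0,0],[0,0,-0.015],0.03]
    - [[0,0,0],[0,0,0],0.03]

```text
time: 20.15
eef_pos: [0.5923, 0.0157, 0.0658]
tcp_rot: [0.683, 0.73, 0.0, 0.0]
contact_force: [0.7, -0.1, -6.4]
opening: 0.464
finger_force: 73.2
```

Call:
drive_tool:
  moves:
    - [[0,0,0],[0,0,-0.04],0.03]
    - [[0,0,0],[0,0,-0.055],0.03]
    - [[0,0,0],[0,0,-0.055],0.03]
    - [[0,0,0],[-0.05,-0.027,-0.025],0.03]
    - [[0,0,0],[-0.05,-0.027,-0.025],0.03]

```text
time: 20.78
eef_pos: [0.544, -0.0881, 0.2655]
tcp_rot: [0.682, 0.731, -0.0, -0.0]
contact_force: [0.1, -1.0, -6.9]
opening: 0.463
finger_force: 73.7
```

Call:
drive_tool:
  moves:
    - [[0,0,0],[-0.05,-0.027,-0.025],0.03]
    - [[0,0,0],[-0.05,-0.027,-0.025],0.03]
    - [[0,0,0.176],[-0.028,0,0],0.03]
    - [[0,0,0.176],[0,0,0],0.03]
    - [[0,0,0],[0,0,0],0.03]

```text
time: 21.4
eef_pos: [0.499, -0.219, 0.3138]
tcp_rot: [0.8, 0.6, -0.0, -0.001]
contact_force: [-0.0, -0.1, -8.0]
opening: 0.469
finger_force: 73.7
```

```bash
python3 - <<'E'
from h import *
s=st(); c=shot('wrist','w5.png'); np.save('w5.npy',c,allow_pickle=True)
E
```

```text
21.4 [ 0.499  -0.219   0.3138] [ 8.0e-01  6.0e-01 -5.0e-04 -1.4e-03] q [-0.6   -0.045  1.821  0.     1.369 -0.316] F [-0.  -0.1 -8. ] 0.4686080947088812 73.73564081266522
```

View pics/w5.png

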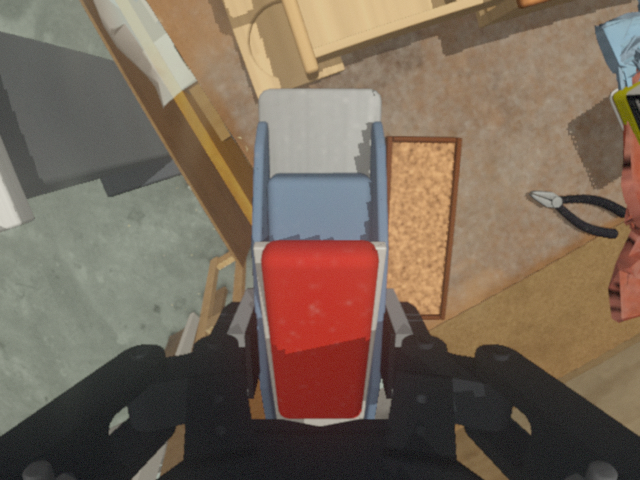

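The tray's right edge runs from corner (462,138) to (444,319) and its near edge starts at about (387,137). The plane sits straight in the jaws.

```bash
python3 - <<'E'
from h import *
c=np.load('w5.npy',allow_pickle=True).item()
B=lambda u,v,z: onz(c,(u,v),z)[:2]
a,b,e=B(462,137.5,.015),B(444,319.5,.015),B(388,136.5,.015)
print(a,b,e,np.linalg.norm(a-b),np.linalg.norm(a-e))
y=(a-b)/np.linalg.norm(a-b); x=np.array([y[1],-y[0]]); yaw=np.arctan2(-y[0],y[1])
cen=(a+b)/2-x*.0385; print('yaw',yaw,'cen',cen)
s=ctrl.get_state(); R=Ro.from_quat(s['tcp_rot']).as_matrix(); tx=R[:2,0]; print('toolx yaw',np.arctan2(tx[1],tx[0])-np.pi/2)
print('shift', R.T@(np.r_[cen,.036]-s['eef_pos']))
E
```

```text
[ 0.65416646 -0.20762367] [ 0.59494584 -0.40385279] [ 0.58083686 -0.1862133 ] 0.20497060415545618 0.07639132032995799
yaw -0.293101121197465 cen [ 0.58769808 -0.29461471]
toolx yaw -0.282113881319332
shift [-0.04851526  0.10676346  0.27773277]
```

Call:
drive_tool:
  moves:
    - [[0,0,0.011],[-0.025,0.053,0.02],0.03]
    - [[0,0,0],[-0.024,0.054,0.02],0.03]
    - [[0,0,0],[0,0,0.055],0.03]
    - [[0,0,0],[0,0,0.055],0.03]
    - [[0,0,0],[0,0,0.05],0.03]

```text
time: 22.08
eef_pos: [0.5879, -0.2954, 0.1122]
tcp_rot: [0.802, 0.597, -0.0, -0.001]
contact_force: [0.2, 0.2, -6.7]
opening: 0.463
finger_force: 74.3
```

Call:
drive_tool:
  moves:
    - [[0,0,0],[0,0,0.04],0.03]
    - [[0,0,0],[0,0,0.02],0.03]
    - [[0,0,0],[0,0,0],0.03]

```text
time: 22.45
eef_pos: [0.5875, -0.2956, 0.0535]
tcp_rot: [0.803, 0.596, -0.001, -0.002]
contact_force: [-0.9, -0.2, -7.0]
opening: 0.462
finger_force: 74.1
```

```bash
python3 - <<'E'
from h import *
s=st(); R=Ro.from_quat(s['tcp_rot']).as_matrix(); print('shift', R.T@(np.r_[.5877,-.2946,.036]-s['eef_pos']))
E
```

```text
22.45 [ 0.5875 -0.2956  0.0535] [ 8.031e-01  5.958e-01 -6.000e-04 -1.900e-03] q [-0.62   0.463  1.731 -0.     0.952 -0.326] F [-0.9 -0.2 -7. ] 0.46164463523813476 74.11873754113913
shift [ 9.51598748e-04 -3.71082893e-05  1.75514652e-02]
```

Call:
drive_tool:
  moves:
    - [[0,0,0],[0.001,0,0.012],0.03]
    - [[0,0,0],[0,0,0.004],0.03]
    - [[0,0,0],[0,0,0.002],0.03]
    - [[0,0,0],[0,0,0.001],0.03]
    - [[0,0,0],[0,0,0],0.03]

```text
time: 23.08
eef_pos: [0.5888, -0.2959, 0.0367]
tcp_rot: [0.804, 0.595, 0.0, 0.0]
contact_force: [-0.1, 0.7, -6.6]
opening: 0.464
finger_force: 74.2
```

Call:
drive_tool:
  moves:
    - [[0,0,0],[0,0,0.002],0.03]
    - [[0,0,0],[0,0,0],0.03]
    - [[0,0,0],[0,0,0],0.03]

```text
time: 23.45
eef_pos: [0.5891, -0.296, 0.0355]
tcp_rot: [0.804, 0.595, 0.0, 0.0]
contact_force: [-1.1, 1.4, -1.1]
opening: 0.466
finger_force: 75.0
```

Call:
drive_tool:
  moves:
    - [[0,0,0],[0,0,0],0.062]
    - [[0,0,0],[0,0,0],0.062]
    - [[0,0,0],[0,0,0],0.062]
    - [[0,0,0],[0,0,-0.045],0.062]
    - [[0,0,0],[0,0,-0.06],0.06]

```text
time: 24.08
eef_pos: [0.5875, -0.295, 0.1383]
tcp_rot: [0.804, 0.595, -0.001, -0.002]
contact_force: [1.2, 0.3, -0.4]
opening: 0.706
finger_force: 0.0
```

Call:
drive_tool:
  moves:
    - [[0,0,0],[0.046,-0.033,-0.03],0.05]
    - [[0,0,0],[0.046,-0.033,-0.02],0.03]
    - [[0,0,0],[0.046,-0.033,0],0.026]
    - [[0,0,0],[0.046,-0.033,0],0.026]
    - [[0,0,0],[0.046,-0.033,0],0.026]

```text
time: 24.7
eef_pos: [0.4978, -0.0274, 0.1892]
tcp_rot: [0.804, 0.595, 0.001, 0.001]
contact_force: [0.9, -0.4, 0.5]
opening: 0.306
finger_force: 0.0
```

Call:
drive_tool:
  moves:
    - [[0,0,-0.172],[0.046,-0.033,0],0.026]
    - [[0,0,-0.173],[0,0,0],0.026]
    - [[0,0,0],[0,0,0.04],0.026]
    - [[0,0,0],[0,0,0],0.026]

```text
time: 25.2
eef_pos: [0.4779, 0.0253, 0.1461]
tcp_rot: [0.689, 0.724, -0.002, -0.003]
contact_force: [-1.0, 0.2, 1.3]
opening: 0.306
finger_force: 0.0
```

```bash
python3 - <<'E'
from h import *
s=st(); c=shot('wrist'); np.save('w6.npy',c,allow_pickle=True); d=shot('side')
R=Ro.from_quat(s['tcp_rot']).as_matrix(); print('shift', R.T@(np.r_[.478,.028,.066]-s['eef_pos']))
b=cv2.resize(c['image'][:,:,::-1],(480,360)); a=cv2.resize(d['image'][160:400,200:440,::-1],(320,320))
cv2.imwrite('pics/m6.png',np.hstack([b,cv2.copyMakeBorder(a,0,40,0,0,0)]))
E
```

```text
25.2 [0.4779 0.0253 0.1461] [ 0.6894  0.7243 -0.0018 -0.0027] q [-0.16  -0.036  2.131 -0.     1.053 -0.209] F [-1.   0.2  1.3] 0.3056702552652539 0.0
shift [0.00257349 0.00077273 0.08008383]
```

View pics/m6.png

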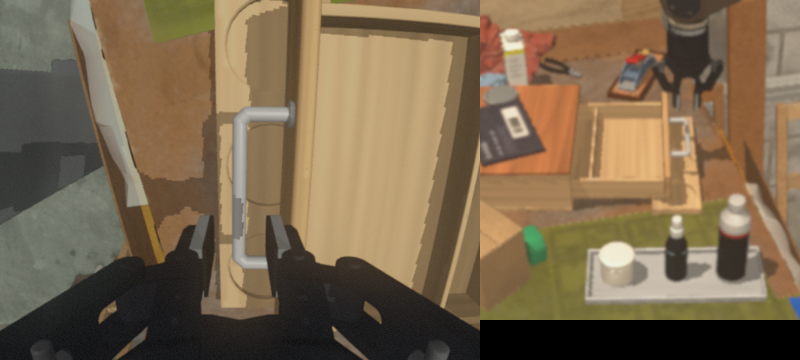

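The plane lies in its tray, the drawer is empty, and the handle sits centred between the fingers.

Call:
drive_tool:
  moves:
    - [[0,0,0],[0.002,0,0.04],0.026]
    - [[0,0,0],[0,0,0.025],0.026]
    - [[0,0,0],[0,0,0.014],0.026]
    - [[0,0,0],[0,0,0],0.004]
    - [[0,0,0],[0,0,0],0.004]
  grip_force: 40

```text
time: 25.92
eef_pos: [0.4799, 0.0266, 0.0696]
tcp_rot: [0.69, 0.724, -0.0, -0.0]
contact_force: [1.0, -0.3, -7.0]
opening: 0.094
finger_force: 38.8
```

Call:
drive_tool:
  moves:
    - [[0,0,0],[0,0,0],0.004]
    - [[0,0,0],[0,0.02,0],0.004]
    - [[0,0,0],[0,0.03,0],0.004]
    - [[0,0,0],[0,0.03,0],0.004]
    - [[0,0,0],[0,0.03,0],0.004]

```text
time: 26.55
eef_pos: [0.59, 0.031, 0.0696]
tcp_rot: [0.689, 0.724, -0.002, -0.0]
contact_force: [-2.3, -4.9, -2.3]
opening: 0.096
finger_force: 39.8
```

Call:
drive_tool:
  moves:
    - [[0,0,0],[0,0.02,0],0.004]
    - [[0,0,0],[0,0.015,0],0.004]
    - [[0,0,0],[0,0,0],0.004]

```text
time: 26.92
eef_pos: [0.626, 0.0324, 0.0697]
tcp_rot: [0.689, 0.724, -0.0, 0.001]
contact_force: [1.5, -5.5, -6.6]
opening: 0.094
finger_force: 40.6
```

Call:
drive_tool:
  moves:
    - [[0,0,0],[0,0.012,0],0.004]
    - [[0,0,0],[0,0.006,0],0.004]
    - [[0,0,0],[0,0,0],0.004]

```text
time: 27.3
eef_pos: [0.6431, 0.0331, 0.0697]
tcp_rot: [0.689, 0.724, -0.001, 0.001]
contact_force: [1.7, -6.5, -7.3]
opening: 0.097
finger_force: 40.6
```

Call:
drive_tool:
  moves:
    - [[0,0,0],[0,0.004,0],0.004]
    - [[0,0,0],[0,0,0],0.004]

```text
time: 27.55
eef_pos: [0.6459, 0.0333, 0.0697]
tcp_rot: [0.689, 0.724, -0.002, 0.0]
contact_force: [-2.7, -6.1, -4.2]
opening: 0.098
finger_force: 40.8
```

Call:
drive_tool:
  moves:
    - [[0,0,0],[0,0.003,0],0.004]
    - [[0,0,0],[0,0,0],0.004]

```text
time: 27.8
eef_pos: [0.646, 0.0333, 0.0696]
tcp_rot: [0.689, 0.725, -0.005, -0.003]
contact_force: [-10.9, -7.8, 2.0]
opening: 0.093
finger_force: 41.5
```

Call:
drive_tool:
  moves:
    - [[0,0,0],[0,0.003,0],0.004]
    - [[0,0,0],[0,0,0],0.004]

```text
time: 28.05
eef_pos: [0.6462, 0.0333, 0.0695]
tcp_rot: [0.689, 0.725, -0.008, -0.006]
contact_force: [-19.1, -7.9, 8.3]
opening: 0.098
finger_force: 42.3
```

Call:
drive_tool:
  moves:
    - [[0,0,0],[0,-0.005,0],0.004]
    - [[0,0,0],[0,0,0],0.026]
    - [[0,0,0],[0,0,0],0.026]
    - [[0,0,0],[0,0,-0.05],0.026]
    - [[0,0,0],[0,0,-0.05],0.03]

```text
time: 28.68
eef_pos: [0.6481, 0.0356, 0.1713]
tcp_rot: [0.689, 0.724, 0.0, -0.0]
contact_force: [0.3, 0.4, 0.4]
opening: 0.355
finger_force: 0.0
```

Call:
drive_tool:
  moves:
    - [[0,0,0],[0.03,-0.022,-0.05],0.05]
    - [[0,0,0],[0.046,-0.034,0],0.06]
    - [[0,0,0],[0.046,-0.034,0],0.07]
    - [[0,0,0],[0.046,-0.034,0],0.08]
    - [[0,0,0],[0.046,-0.034,0],0.08]

```text
time: 29.3
eef_pos: [0.4788, 0.2429, 0.2212]
tcp_rot: [0.689, 0.724, 0.001, 0.0]
contact_force: [0.8, 0.3, -1.1]
opening: 0.934
finger_force: 0.0
```

Call:
drive_tool:
  moves:
    - [[0,0,0],[0.046,-0.034,0],0.08]
    - [[0,0,0],[0.046,-0.034,0],0.08]
    - [[0,0,0],[0,0,0],0.08]
    - [[0,0,0],[0,0,0],0.08]

```text
time: 29.8
eef_pos: [0.4076, 0.3299, 0.2206]
tcp_rot: [0.689, 0.725, 0.001, 0.0]
contact_force: [-0.1, -1.6, 0.5]
opening: 0.937
finger_force: 0.0
```

```bash
python3 - <<'E'
from h import *
s=st(); c=shot('wrist'); np.save('w7.npy',c,allow_pickle=True); d=shot('side')
R=Ro.from_quat(s['tcp_rot']).as_matrix(); print('shift', R.T@(np.r_[.4035,.3287,.122]-s['eef_pos']))
b=cv2.resize(c['image'][:,:,::-1],(480,360)); a=cv2.resize(d['image'][160:400,200:440,::-1],(320,320))
cv2.imwrite('pics/m7.png',np.hstack([b,cv2.copyMakeBorder(a,0,40,0,0,0)]))
E
```

```text
29.8 [0.4076 0.3299 0.2206] [6.892e-01 7.246e-01 8.000e-04 4.000e-04] q [ 0.487 -0.023  1.972 -0.     1.191  0.437] F [-0.1 -1.6  0.5] 0.9369910917181385 0.0
shift [-0.00103038 -0.00430832  0.09857886]
```

View pics/m7.png

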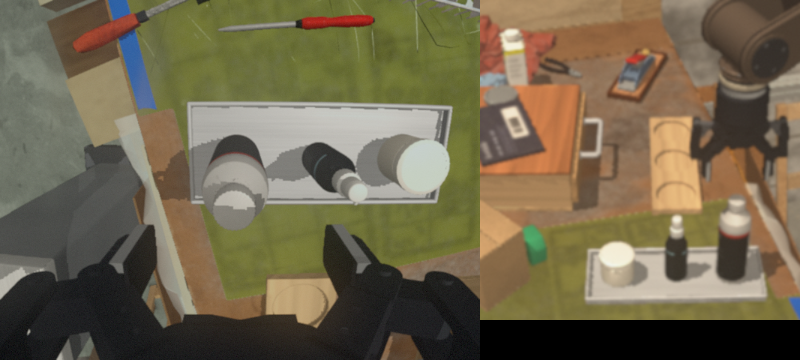

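The drawer is shut, and all three still stand in the tray. In the full wrist picture the bottle cap is at (315,280), the sprayer top at (474,252) and the jar lid at (558,222).

```bash
python3 - <<'E'
from h import *
c=np.load('w7.npy',allow_pickle=True).item()
print('bot',onz(c,(314,275),.170),'spr',onz(c,(475,250),.133),'jar',onz(c,(559,222),.058))
E
```

```text
bot [0.40565058 0.33012101 0.17      ] spr [0.49441753 0.334705   0.133     ] jar [0.58830138 0.33729496 0.058     ]
```

Call:
drive_tool:
  moves:
    - [[0,0,0],[-0.001,-0.004,0.04],0.08]
    - [[0,0,0],[0,0,0],0.08]

```text
time: 30.15
eef_pos: [0.402, 0.3262, 0.1765]
tcp_rot: [0.69, 0.723, -0.004, -0.001]
contact_force: [0.3, -0.0, 0.1]
opening: 0.941
finger_force: 0.0
```

Call:
drive_tool:
  moves:
    - [[0,0,0],[0.001,0.001,0.03],0.08]
    - [[0,0,0],[0,0,0.024],0.08]
    - [[0,0,0],[0,0,0],0.04]
    - [[0,0,0],[0,0,0],0.04]
    - [[0,0,0],[0,0,0],0.04]
  grip_force: 40

```text
time: 30.78
eef_pos: [0.4054, 0.3298, 0.1275]
tcp_rot: [0.69, 0.724, 0.002, 0.001]
contact_force: [-0.0, 0.3, 1.2]
opening: 0.56
finger_force: 41.8
```

Call:
drive_tool:
  moves:
    - [[0,0,0],[0,0,0],0.04]
    - [[0,0,0],[0,0,0],0.04]

```text
time: 31.02
eef_pos: [0.4054, 0.3299, 0.1274]
tcp_rot: [0.69, 0.724, 0.002, 0.001]
contact_force: [0.3, -0.3, 5.3]
opening: 0.551
finger_force: 42.2
```

Call:
drive_tool:
  moves:
    - [[0,0,0],[0,0,-0.03],0.04]
    - [[0,0,0],[0,0,-0.05],0.04]
    - [[0,0,0],[0,0,0],0.04]

```text
time: 31.4
eef_pos: [0.4059, 0.3305, 0.2093]
tcp_rot: [0.69, 0.724, 0.004, 0.001]
contact_force: [-0.1, 1.3, -2.9]
opening: 0.561
finger_force: 42.7
```

```bash
python3 - <<'E'
from h import *
s=st()
R=Ro.from_quat(s['tcp_rot']).as_matrix(); print('shift', R.T@(np.r_[.509,-.066,.124]-s['eef_pos']))
E
```

```text
31.4 [0.4059 0.3305 0.2093] [0.6895 0.7243 0.0037 0.0011] q [ 0.489 -0.017  1.987  0.     1.164  0.44 ] F [-0.1  1.3 -2.9] 0.5607540069464912 42.742161493624735
shift [-0.40135776  0.0828975   0.08446875]
```

Call:
drive_tool:
  moves:
    - [[0,0,0],[-0.057,0.0118,0],0.04]
    - [[0,0,0],[-0.057,0.0118,0],0.04]
    - [[0,0,0],[-0.057,0.0118,0],0.04]
    - [[0,0,0],[-0.057,0.0118,0],0.04]
    - [[0,0,0],[-0.057,0.0118,0],0.04]

```text
time: 32.02
eef_pos: [0.4755, 0.0461, 0.2028]
tcp_rot: [0.69, 0.724, -0.001, -0.002]
contact_force: [0.8, 0.2, -4.3]
opening: 0.561
finger_force: 42.5
```

Call:
drive_tool:
  moves:
    - [[0,0,0],[-0.057,0.0118,0],0.04]
    - [[0,0,0],[-0.057,0.0118,0],0.04]
    - [[0,0,0],[0,0,0.03],0.04]
    - [[0,0,0],[0,0,0.02],0.04]
    - [[0,0,0],[0,0,0],0.04]

```text
time: 32.65
eef_pos: [0.503, -0.0642, 0.151]
tcp_rot: [0.69, 0.724, -0.002, -0.005]
contact_force: [-1.0, 0.5, -2.7]
opening: 0.555
finger_force: 42.4
```

```bash
python3 - <<'E'
from h import *
s=st()
R=Ro.from_quat(s['tcp_rot']).as_matrix(); print('shift', R.T@(np.r_[.509,-.066,.129]-s['eef_pos']))
E
```

```text
32.65 [ 0.503  -0.0642  0.151 ] [ 0.6898  0.724  -0.002  -0.0046] q [-0.327  0.025  2.061  0.     1.066 -0.376] F [-1.   0.5 -2.7] 0.5553824705478734 42.37320720450953
shift [-0.00216654  0.00612227  0.02188677]
```

Call:
drive_tool:
  moves:
    - [[0,0,0],[-0.002,0.004,0],0.04]
    - [[0,0,0],[0,0,0.014],0.04]
    - [[0,0,0],[0,0,0.004],0.04]
    - [[0,0,0],[0,0,0.002],0.04]
    - [[0,0,0],[0,0,0],0.04]

```text
time: 33.28
eef_pos: [0.5103, -0.0668, 0.1357]
tcp_rot: [0.69, 0.724, -0.0, 0.0]
contact_force: [0.1, 0.2, -2.7]
opening: 0.555
finger_force: 42.4
```

Call:
drive_tool:
  moves:
    - [[0,0,0],[0,0,0.002],0.04]
    - [[0,0,0],[0,0,0],0.04]

```text
time: 33.52
eef_pos: [0.5103, -0.0669, 0.1337]
tcp_rot: [0.69, 0.724, 0.0, 0.0]
contact_force: [1.1, 0.4, -2.5]
opening: 0.557
finger_force: 42.4
```

Call:
drive_tool:
  moves:
    - [[0,0,0],[0,0,0.003],0.04]
    - [[0,0,0],[0,0,0.002],0.04]
    - [[0,0,0],[0,0,0],0.04]

```text
time: 33.9
eef_pos: [0.5105, -0.0671, 0.1294]
tcp_rot: [0.69, 0.724, -0.0, 0.0]
contact_force: [-1.9, -0.4, 2.9]
opening: 0.559
finger_force: 42.9
```

Call:
drive_tool:
  moves:
    - [[0,0,0],[0,0,0],0.075]
    - [[0,0,0],[0,0,0],0.075]
    - [[0,0,0],[0,0,-0.04],0.075]
    - [[0,0,0],[0,0,-0.05],0.065]
    - [[0,0,0],[0.057,0.001,0],0.055]

```text
time: 34.52
eef_pos: [0.5122, -0.0123, 0.2245]
tcp_rot: [0.692, 0.722, 0.003, 0.005]
contact_force: [0.4, 0.1, -0.8]
opening: 0.648
finger_force: 0.0
```

Call:
drive_tool:
  moves:
    - [[0,0,0],[0.057,0.001,0],0.055]
    - [[0,0,0],[0.057,0.001,0],0.055]
    - [[0,0,0],[0.057,0.001,0],0.055]
    - [[0,0,0],[0.057,0.001,0],0.055]
    - [[0,0,0],[0.057,0.001,0],0.055]

```text
time: 35.15
eef_pos: [0.4995, 0.277, 0.2189]
tcp_rot: [0.69, 0.724, 0.001, 0.0]
contact_force: [0.9, -0.5, 0.6]
opening: 0.641
finger_force: 0.0
```

Call:
drive_tool:
  moves:
    - [[0,0,0],[0.057,0.001,0],0.055]
    - [[0,0,0],[0,0,0.02],0.055]
    - [[0,0,0],[0,0,0],0.055]
    - [[0,0,0],[0,0,0],0.055]

```text
time: 35.65
eef_pos: [0.4979, 0.3309, 0.1984]
tcp_rot: [0.69, 0.724, -0.0, -0.0]
contact_force: [0.5, -0.1, -0.4]
opening: 0.644
finger_force: 0.0
```

```bash
python3 - <<'E'
from h import *
s=st()
R=Ro.from_quat(s['tcp_rot']).as_matrix(); print('shift', R.T@(np.r_[.4975,.3345,.117]-s['eef_pos']))
E
```

```text
35.65 [0.4979 0.3309 0.1984] [ 6.901e-01  7.237e-01 -4.000e-04 -0.000e+00] q [ 0.417  0.164  1.816 -0.     1.162  0.37 ] F [ 0.5 -0.1 -0.4] 0.6440085879625617 0.0
shift [ 0.00367321 -0.00019898  0.08142217]
```

Call:
drive_tool:
  moves:
    - [[0,0,0],[0.0035,0,0.04],0.055]
    - [[0,0,0],[0,0,0.03],0.055]
    - [[0,0,0],[0,0,0.0115],0.055]
    - [[0,0,0],[0,0,0],0.012]
    - [[0,0,0],[0,0,0],0.012]
  grip_force: 30

```text
time: 36.28
eef_pos: [0.4988, 0.3356, 0.1191]
tcp_rot: [0.69, 0.724, 0.001, 0.001]
contact_force: [-0.6, -0.3, 1.5]
opening: 0.237
finger_force: 32.8
```

Call:
drive_tool:
  moves:
    - [[0,0,0],[0,0,0],0.012]
    - [[0,0,0],[0,0,0],0.012]
    - [[0,0,0],[0,0,0],0.012]

```text
time: 36.65
eef_pos: [0.4986, 0.336, 0.119]
tcp_rot: [0.69, 0.724, 0.001, 0.001]
contact_force: [-0.7, 0.1, 6.0]
opening: 0.23
finger_force: 29.8
```

Call:
drive_tool:
  moves:
    - [[0,0,0],[0,0,-0.03],0.012]
    - [[0,0,0],[0,0,-0.05],0.012]
    - [[0,0,0],[0,0,0],0.012]

```text
time: 37.02
eef_pos: [0.4999, 0.3367, 0.2022]
tcp_rot: [0.689, 0.724, 0.004, 0.002]
contact_force: [-0.5, -0.8, -1.3]
opening: 0.228
finger_force: 29.7
```

```bash
python3 - <<'E'
from h import *
s=st()
R=Ro.from_quat(s['tcp_rot']).as_matrix(); print('shift', R.T@(np.r_[.504,.034,.119]-s['eef_pos']))
E
```

```text
37.02 [0.4999 0.3367 0.2022] [0.6895 0.7243 0.0044 0.0017] q [0.424 0.166 1.807 0.    1.16  0.375] F [-0.5 -0.8 -1.3] 0.2277723453893896 29.667610824108124
shift [-0.30283098 -0.0115623   0.08200723]
```

Call:
drive_tool:
  moves:
    - [[0,0,0],[-0.06,-0.002,0],0.012]
    - [[0,0,0],[-0.06,-0.002,0],0.012]
    - [[0,0,0],[-0.06,-0.002,0],0.012]
    - [[0,0,0],[-0.06,-0.002,0],0.012]
    - [[0,0,0],[-0.062,-0.002,0],0.012]

```text
time: 37.65
eef_pos: [0.5012, 0.0318, 0.1955]
tcp_rot: [0.689, 0.724, -0.001, -0.001]
contact_force: [1.0, -0.8, -1.1]
opening: 0.233
finger_force: 29.6
```

Call:
drive_tool:
  moves:
    - [[0,0,0],[0,0,0.03],0.012]
    - [[0,0,0],[0,0,0.025],0.012]
    - [[0,0,0],[0,0,0],0.012]
    - [[0,0,0],[0,0,0],0.012]

```text
time: 38.15
eef_pos: [0.5025, 0.0335, 0.1423]
tcp_rot: [0.689, 0.724, -0.0, -0.0]
contact_force: [0.7, -0.7, -0.5]
opening: 0.232
finger_force: 29.6
```

```bash
python3 - <<'E'
from h import *
s=st()
R=Ro.from_quat(s['tcp_rot']).as_matrix(); print('shift', R.T@(np.r_[.504,.034,.121]-s['eef_pos']))
E
```

```text
38.15 [0.5025 0.0335 0.1423] [ 6.894e-01  7.244e-01 -0.000e+00 -1.000e-04] q [-0.135  0.024  2.079  0.     1.038 -0.185] F [ 0.7 -0.7 -0.5] 0.23180541730235846 29.607218205928802
shift [0.00039228 0.00156771 0.02125548]
```

Call:
drive_tool:
  moves:
    - [[0,0,0],[0,0.0015,0.012],0.012]
    - [[0,0,0],[0,0,0.006],0.012]
    - [[0,0,0],[0,0,0.003],0.012]
    - [[0,0,0],[0,0,0],0.012]
    - [[0,0,0],[0,0,0],0.012]

```text
time: 38.78
eef_pos: [0.504, 0.0334, 0.1212]
tcp_rot: [0.69, 0.724, 0.0, 0.0]
contact_force: [0.2, 1.0, -1.2]
opening: 0.237
finger_force: 29.7
```

Call:
drive_tool:
  moves:
    - [[0,0,0],[0,0,0.0015],0.012]
    - [[0,0,0],[0,0,0],0.05]
    - [[0,0,0],[0,0,0],0.05]
    - [[0,0,0],[0,0,-0.04],0.05]
    - [[0,0,0],[0,0,-0.04],0.05]

```text
time: 39.4
eef_pos: [0.5033, 0.0335, 0.1998]
tcp_rot: [0.69, 0.724, -0.001, -0.001]
contact_force: [0.8, -0.2, 0.3]
opening: 0.585
finger_force: 0.0
```

Call:
drive_tool:
  moves:
    - [[0,0,0],[0.05,0.017,0],0.06]
    - [[0,0,0],[0.05,0.017,0],0.08]
    - [[0,0,0],[0.05,0.017,0],0.08]
    - [[0,0,0],[0.05,0.017,0],0.08]
    - [[0,0,0],[0.05,0.017,0],0.08]

```text
time: 40.02
eef_pos: [0.5768, 0.2889, 0.1993]
tcp_rot: [0.69, 0.724, -0.0, 0.0]
contact_force: [0.4, -1.1, -0.7]
opening: 0.94
finger_force: 0.0
```

Call:
drive_tool:
  moves:
    - [[0,0,0],[0.049,0.017,0.03],0.08]
    - [[0,0,0],[0,0,0.05],0.08]
    - [[0,0,0],[0,0,0],0.08]
    - [[0,0,0],[0,0,0],0.08]

```text
time: 40.52
eef_pos: [0.5918, 0.3368, 0.1209]
tcp_rot: [0.69, 0.724, 0.001, 0.0]
contact_force: [0.2, 0.5, 0.4]
opening: 0.94
finger_force: 0.0
```

```bash
python3 - <<'E'
from h import *
s=st()
R=Ro.from_quat(s['tcp_rot']).as_matrix(); print('shift', R.T@(np.r_[.5915,.337,.040]-s['eef_pos']))
E
```

```text
40.52 [0.5918 0.3368 0.1209] [6.898e-01 7.240e-01 5.000e-04 3.000e-04] q [ 0.369  0.419  1.651 -0.     1.071  0.32 ] F [0.2 0.5 0.4] 0.9404410093650025 0.0
shift [ 0.00014707 -0.00033927  0.08089745]
```

Call:
drive_tool:
  moves:
    - [[0,0,0],[0,0,0.04],0.08]
    - [[0,0,0],[0,0,0.03],0.08]
    - [[0,0,0],[0,0,0.01],0.08]
    - [[0,0,0],[0,0,0],0.05]
    - [[0,0,0],[0,0,0],0.05]
  grip_force: 30

```text
time: 41.15
eef_pos: [0.5929, 0.3375, 0.0426]
tcp_rot: [0.69, 0.724, 0.002, 0.001]
contact_force: [0.8, 0.0, -0.9]
opening: 0.652
finger_force: 32.0
```

Call:
drive_tool:
  moves:
    - [[0,0,0],[0,0,0],0.05]
    - [[0,0,0],[0,0,0],0.05]

```text
time: 41.4
eef_pos: [0.5929, 0.3376, 0.0424]
tcp_rot: [0.69, 0.724, 0.002, 0.001]
contact_force: [0.4, 0.4, 6.1]
opening: 0.651
finger_force: 32.5
```

Call:
drive_tool:
  moves:
    - [[0,0,0],[0,0,-0.03],0.05]
    - [[0,0,0],[0,0,-0.04],0.05]
    - [[0,0,0],[0,0,0],0.05]

```text
time: 41.78
eef_pos: [0.5934, 0.3381, 0.1141]
tcp_rot: [0.689, 0.724, 0.004, 0.002]
contact_force: [0.9, 0.7, -1.0]
opening: 0.654
finger_force: 32.6
```

```bash
python3 - <<'E'
from h import *
s=st()
R=Ro.from_quat(s['tcp_rot']).as_matrix(); print('shift', R.T@(np.r_[.499,.132,.043]-s['eef_pos']))
E
```

```text
41.77 [0.5934 0.3381 0.1141] [0.6895 0.7243 0.0036 0.0017] q [0.37  0.428 1.652 0.    1.054 0.32 ] F [ 0.9  0.7 -1. ] 0.6540654391976564 32.559666192973964
shift [-0.20137292 -0.10498718  0.06977136]
```

Call:
drive_tool:
  moves:
    - [[0,0,0],[-0.05,-0.026,0],0.05]
    - [[0,0,0],[-0.05,-0.026,0],0.05]
    - [[0,0,0],[-0.05,-0.026,0],0.05]
    - [[0,0,0],[-0.05,-0.026,0],0.05]
    - [[0,0,0],[0,0,0.02],0.05]

```text
time: 42.4
eef_pos: [0.4954, 0.1296, 0.089]
tcp_rot: [0.691, 0.723, -0.0, -0.0]
contact_force: [-0.2, 0.2, -0.5]
opening: 0.651
finger_force: 32.6
```

Call:
drive_tool:
  moves:
    - [[0,0,0],[0,0,0.025],0.05]
    - [[0,0,0],[0,0,0],0.05]
    - [[0,0,0],[0,0,0],0.05]

```text
time: 42.78
eef_pos: [0.4969, 0.1323, 0.0645]
tcp_rot: [0.689, 0.724, -0.0, -0.0]
contact_force: [-0.1, -1.0, -0.6]
opening: 0.651
finger_force: 32.6
```

```bash
python3 - <<'E'
from h import *
s=st()
R=Ro.from_quat(s['tcp_rot']).as_matrix(); print('shift', R.T@(np.r_[.499,.132,.0444]-s['eef_pos']))
E
```

```text
42.77 [0.4969 0.1323 0.0645] [ 6.895e-01  7.243e-01 -2.000e-04 -2.000e-04] q [0.063 0.172 2.088 0.    0.882 0.013] F [-0.1 -1.  -0.6] 0.6505103661176692 32.614854403600475
shift [-0.00043487  0.00207951  0.02014102]
```

Call:
drive_tool:
  moves:
    - [[0,0,0],[0,0.002,0.008],0.05]
    - [[0,0,0],[0,0,0.006],0.05]
    - [[0,0,0],[0,0,0.004],0.05]
    - [[0,0,0],[0,0,0.002],0.05]
    - [[0,0,0],[0,0,0],0.05]

```text
time: 43.4
eef_pos: [0.4992, 0.1323, 0.0447]
tcp_rot: [0.69, 0.724, 0.0, 0.0]
contact_force: [0.1, 0.3, -1.2]
opening: 0.655
finger_force: 32.6
```

Call:
drive_tool:
  moves:
    - [[0,0,0],[0,0,0.001],0.05]
    - [[0,0,0],[0,0,0],0.05]

```text
time: 43.65
eef_pos: [0.4993, 0.1324, 0.0444]
tcp_rot: [0.69, 0.724, 0.0, 0.0]
contact_force: [-2.6, 0.4, 3.9]
opening: 0.652
finger_force: 33.0
```

Seated; release, back away upward and look.

Call:
drive_tool:
  moves:
    - [[0,0,0],[0,0,0],0.078]
    - [[0,0,0],[0,0,0],0.078]
    - [[0,0,0],[0,0,-0.05],0.078]
    - [[0,0,0],[0,0,-0.06],0.078]
    - [[0,0,0],[0,0,-0.06],0.078]

```text
time: 44.28
eef_pos: [0.4987, 0.1322, 0.215]
tcp_rot: [0.69, 0.724, -0.0, -0.0]
contact_force: [0.6, 0.9, 0.3]
opening: 0.912
finger_force: 0.0
```

Call:
drive_tool:
  moves:
    - [[0,0,0],[0,0,-0.06],0.078]
    - [[0,0,0],[-0.05,0,-0.05],0.078]
    - [[0,0,0],[-0.04,0,0],0.078]
    - [[0,0,0],[0,0,0],0.078]
    - [[0,0,0],[0,0,0],0.078]

```text
time: 44.9
eef_pos: [0.5029, 0.0484, 0.3171]
tcp_rot: [0.69, 0.724, -0.0, -0.001]
contact_force: [-0.0, 0.7, -0.6]
opening: 0.916
finger_force: 0.0
```

```bash
python3 - <<'E'
from h import *
s=st(); c=shot('wrist'); np.save('w8.npy',c,allow_pickle=True); d=shot('side'); e=shot('scene')
b=cv2.resize(c['image'][:,:,::-1],(400,300)); a=cv2.resize(d['image'][160:400,150:470,::-1],(400,300))
g=cv2.resize(e['image'][170:350,200:440,::-1],(400,300))
cv2.imwrite('pics/m8.png',np.vstack([np.hstack([b,a]),np.hstack([g,g*0])]))
E
```

```text
44.9 [0.5029 0.0484 0.3171] [ 6.897e-01  7.241e-01 -2.000e-04 -7.000e-04] q [-0.105 -0.142  1.905  0.     1.38  -0.154] F [-0.   0.7 -0.6] 0.9157276077772575 0.0
```

View pics/m8.png

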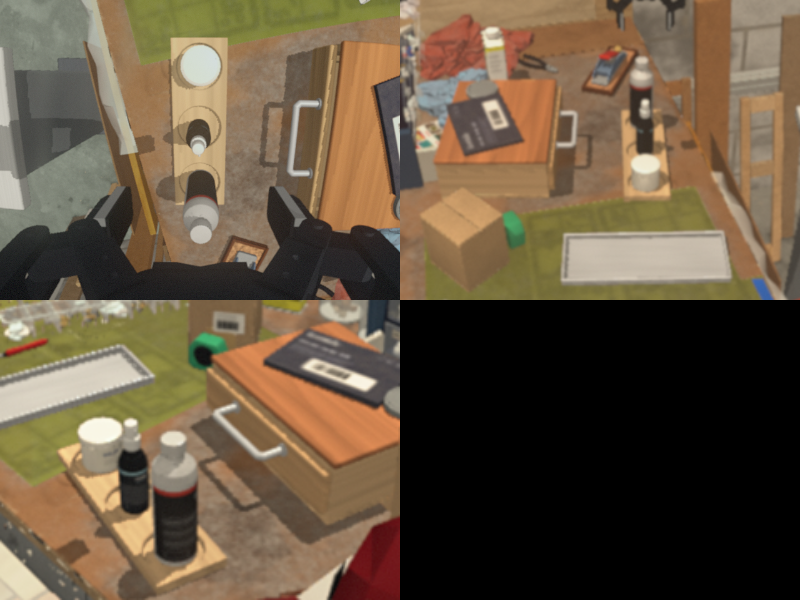

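All three containers stand upright in their own pockets, (200,66), (198,135) and (200,200) in the wrist panel. The plane lies in its tray and the drawer looks shut. I'll check the handle position before handing in.

```bash
python3 - <<'E'
from h import *
c=np.load('w8.npy',allow_pickle=True).item()
h=[onz(c,p,.066) for p in [(472,175),(468,270)]]; print(h)
x=np.mean(h,0)[0]; print(x)
if abs(x-.647)<.006: print(ctrl.sign_off())
E
```

```text
[array([0.64385966, 0.07695296, 0.066     ]), array([ 0.6537481 , -0.01661924,  0.066     ])]
0.6488038806458625
the job is handed in; nothing more can be done
None
```

The job is done and handed in at about 45 s of robot time. The plane lies sole down in the cork-lined tray, the drawer was pushed to its stop and stays shut, and the bottle, spray bottle and jar stand upright in their original pockets.

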